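Unlatch a charged tool battery from its charger and snap it into the work lamp

TASK

The battery pack in the bench charger is charged: squeeze its sprung side tab in to free the catch, lift it straight up out of the charger without tearing at the catch, and fit it into the empty battery well of the work lamp. The bay there sits a little higher or lower from lamp to lamp, so feel for the stop: press the pack fully home, firmly but without ramming it, so that the tab springs back out and the catch holds it, then let go, and do not disturb the tools and tape lying around.

Things in the scene. Friction and masses are not known exactly. Their poses are not given: they have to be found in the camera images.
- pack_center (a point): Centre of the black battery pack (loose, 0.17 to 0.31 kg), half-way up its 84 mm; z up. Upper 46 mm: grip head 64 (x) by 46 mm (y), edges rounded. Lower 38 mm: plug 52 (x) by 34 mm (y), its lowest 5 mm tapered 2.5 mm a side. When the pack is home the plug is inside the housing and the head above it. It fits both wells with its +y (tab) side to the well's +y side.
- pack: The battery pack with its tab; origin at the centre of the plug's foot, 42 mm below pack_center. In a well the hook passes under the lip only in the last 1.5 mm before the head grounds on the rim: press the pack to the ground, let the tab come out, and the pack rises 1.5 mm to home, held by the hook. Not latched, the sprung contacts push it up 6.5 mm above home and the lip keeps the tab pressed in.
- pack_tab_face (a point): Centre of the outer face of the grey ribbed thumb tab on the head's +y side: 20 mm (x) by 28 mm high, 20 mm above pack_center, 5 mm proud of the head when out. The head's -y side is plain but for 1 mm finger ribs. Gripping the head across y at this height presses the tab in.
- pack_tab (a joint): How far the tab is pressed in (to -y), m: 0 = sprung out, 0.005 = fully in, flush; spring 3 N at first, 7 N fully in. A hook on it, 12 to 24 mm above the plug's foot, stands 4 mm out of the plug and holds under a lip in the well until pressed in about 4 mm. Its ramped underside also snaps past the lip when the pack is pushed down with the tab left free (some 6 N more).
- charger: The bench charger, fixed: a light grey box 136 (x) by 104 (y) by 50 mm high, flat top; origin under its centre. To its right on the bench (x 0.37 to 0.61, y -0.35 to -0.55 m in the robot's frame) a drill stand 0.45 m high is in the way of low swings of the arm from that side.
- charger_home (a point): Where pack_center is when the pack is latched in the charger (it starts there); axes of the charger, whose top is 5.5 mm below this point. The well is 54 (x) by 36 mm (y), 1 mm of play a side for the plug. Sprung contacts below push the pack up with about 7 N, so a freed pack pops up 6.5 mm.
- lamp: The work lamp, fixed: a grey base 168 (x) by 116 (y) by 50 mm high; in its -x half a black battery bay, a separate insert 66 by 48 mm slip-fitted in a rubber sleeve, its flat rim 1 to 11 mm above the base. On the +x half a finned lamp head 190 mm wide over its knobs, up to 116 mm above the bench, its back 70 mm to +x of the bay's centre. Origin under the base's centre.
- lamp_home (a point): Nominal place of pack_center when latched in the lamp; axes of the lamp, 11.5 mm above its base's top. The bay sits up to 5 mm higher or lower than nominal, unmeasured, and true home with it: feel for it. Empty well, same size as the charger's. From 6.5 mm above true home sprung contacts push up 5 to 7 N; the head grounds on the rim 1.5 mm below it.
- tape: Black roll of tape lying flat, 100 mm across, 38 mm high; origin under its centre. Leave it alone.
- cutter: Yellow snap-off cutter lying flat, 163 mm long (y), 22 mm wide, 13 mm high; origin under its centre. Leave it alone.
- pliers: Red combination pliers lying flat, 192 mm long (y), 57 mm wide, 14 mm high; origin under their centre. Leave them alone.
- driver: Red screwdriver lying flat, 169 mm long (y), handle 28 mm wide and 36 mm high; origin under its centre. Leave it alone.
Mind the look-alikes: they are no part of the job. What is shaped like the pack but orange or pink is not meant.

How it is judged (in metres and radians):
On the way:
1. the pack is lifted clear of the charger (z of pack_center in the frame of charger_home above 0.045 m), for 0.2 s.
At the end, for the whole second after the job is handed in: The pack stands in the lamp's well, latched: its centre within 6.5 mm of the nominal home height and 3 mm sideways, upright within 3.5 degrees, its tab sprung back out (pressed less than 1.5 mm), at rest and let go (x of pack_center in the frame of lamp_home between -0.003 and 0.003 m and y of pack_center in the frame of lamp_home between -0.003 and 0.003 m and z of pack_center in the frame of lamp_home between -0.0065 and 0.0065 m and angle between the z axis of pack_center and the z axis of lamp_home, either way round below 0.06 rad and value of joint pack_tab below 0.0015 m and linear speed of pack below 0.02 m/s); the robot touches nothing.
It fails at once if the catch torn at or the pack jammed in the charger: more than 50 N between pack and charger (contact force between pack and charger above 50 N).
It fails at once if the pack rammed into the lamp: more than 50 N between pack and lamp (contact force between pack and lamp above 50 N).
It fails at once if the gripper struck against charger or lamp: more than 50 N (contact force between the arm and charger above 50 N or contact force between the arm and lamp above 50 N).
It fails at once if the tape, cutter, pliers or screwdriver moved more than 20 mm (distance of any of tape, cutter, pliers, driver from where it was at the start of the episode above 0.02 m).
It also fails if it takes over 58 s, if anything falls off the work surface, if the arm or the gripper's body presses on something with over 40 N, if the wrist force passes 120 N, or if a joint passes its speed limit or range.

ROBOT

A 6-joint arm with a two-finger parallel gripper is mounted at the origin on a cart in front of the work surface, level with it; the furniture and walls round the work are solid. World frame = base frame: x ahead of the robot, y to its left, z up, the work surface at z = 0. Lengths are in mm, angles in rad, forces in N, time in s.
With the tool pointing down it reaches from about 350 to 975 mm from the base axis. Payload 7.1 kg.
Tool frame: the origin (TCP) lies at the very end of the fingers, on their centre line; the grasp point (between the pads) lies 19 mm behind it (ctrl.grasp_offset is the distance from the TCP to the grasp point, in mm); z points along the fingers, y is the line along which they close (so a half turn about z gives the same grasp; the last joint's range is limited). The gripper opens to 88 mm and grips with 3 to 60 N. Pads are 20 mm wide; open, the fingers measure 115 mm over their backs; the gripper's body (75 mm by 178 mm) begins 61 mm behind the grasp point.
Start: joints at [1.15, 0.423, 1.63, -0, 1.089, -0.019], TCP at [244.39, 575.22, 222.675] pointing down, gripper open.
Joint ranges: [-3, 3], [-0.9, 2.11], [0.09, 2.58], [-1.31, 4.45], [0.11, 2.69], [-2.54, 2.54]. Speed limits (rad/s): [2.39, 2.39, 3.01, 3.14, 3.14, 3.14].

INTERFACE

Orientations are given as a rotation vector (axis times angle).
In Python, from workcell import ctrl, viewer, ticket, models gives the robot as it stands.
- The arm moves only by the tool play_rows, never from a script. Its arguments are lists of equal length, an entry for each row: "dp": the shift along the world's x, y, z in mm, a list of three; "yaw": the turn about the world's z in degrees. In form: {"dp": [[tx, ty, tz], ...], "yaw": [yaw, ...]}. A call has 1 to 8 rows; each row shifts and turns the commanded pose from where the row before left it; what a row does not reach is not made up. A row lasts 1/12 s, in which the tool goes at most 41.7 mm and 7.16 degrees, less where a joint would pass 70% of its speed; a pose out of reach is approached as far as the arm can. A call is refused whole if a number of a shift passes 41.7 or a number of a turn 7.16, either way. A call with a gripper value outside its range is refused whole. "gripper" is the closure, from 0 (fully open) to 1 (shut), set as the call begins (left out, the last holds). The fingers move at their own pace and stop on an object; the grip force is fixed at half the most. Time passes only in rows, so rows that do not move let the fingers close. It gives the time, the measured TCP pose, the force, the opening and the grip force at its end, in the units of the state.
- ctrl.get_obs(): the state, without advancing time (a new reading comes with each control period).
- viewer.get_image(name): name is "side" or "top"; returns a dict with "pixels" (384x512x3 uint8, red, green, blue), "range_z" (384x512 float32, mm along the optical axis (not along the pixel's ray), 0 where there is no reading), "fx", "fy", "cx", "cy" (pixels), "dist_coeffs" ([k1, k2, p1, p2, k3] as OpenCV has them; the pictures are not rectified), "T" (4x4, takes a point from camera to world coordinates). Camera axes: x right, y up, looking along -z (the intrinsics and any distortion apply to the point x, -y, -z); pixel columns grow to the right and rows downward; lengths in mm; the calibration is good to about 2 mm. A picture is of the moment at which its call begins.
- ticket.close_job(): hands the job in; it is judged then, once.
Trained networks look in a picture, given as the dict that the camera call returned (one of the last four; its "shot" number tells which), for a name from the list of things; names that differ only in an ending like _2 or _b are one class to them, and where a whole thing is asked for, a point or a joint stands for the part that bears it (a point fixed in the world has none). Each returns a list of dicts, best first, with "conf" (0 to 1); they miss things now and then, are a little off and sometimes report something else, mostly with a low value. They report only what shows in the picture. A call takes as long as a camera call. They do not tell look-alikes from the thing itself.
- models.look_for(picture, name): "bbox" ([centre column, centre row, width, height] in pixels, round what is visible of it).
- models.landmark_of(picture, name): "location" ([column, row] in pixels: a listed point, or the origin of a listed thing).
The state is a dict: "t": time; "qpos": joint angles; "qvel": joint speeds; "joint_torque": joint torques, N m; "ee_pos": TCP position; "orientation": TCP orientation; "ft_force": force on the tool from outside, world axes, zero at the start; "moment": the same for the moment, N m; "width": finger opening in mm; "grasp_force": force on a finger pad.
Only numpy, scipy, OpenCV 4.12 (cv2) and the standard library are available. Lean on these libraries where they do the work, as an engineer would, in place of code of your own. Each camera call takes 0.05 s, during which the arm holds its last target. There are 200 camera calls.

## Working session

There is one attempt and no reset: what is moved stays moved. The work goes in short steps, Python scripts to look and compute and a tool call to move; the robot and the scene stay as the last step left them, time stands still between calls to the robot, and variables do not carry over. Pictures are saved under pics/ and viewed, at most 10 in all, crops included, and the job is handed in when it is done.

Besides the shell and the picture viewer there is one more tool, called after "Request:" in YAML: its name, and indented under it one key for each argument. play_rows: Moves the arm, as the interface text tells. Its arguments: {"type":"object","properties":{"dp":{"type":"array"},"yaw":{"type":"array"},"gripper":{"type":"number"}},"required":["dp","yaw"]}

```bash
mkdir -p pics
cat > h.py <<'E'
import numpy as np,cv2
from workcell import ctrl,viewer,ticket,models
def und(im,u,v):
    K=np.array([[im['fx'],0,im['cx']],[0,im['fy'],im['cy']],[0,0,1]],float)
    return cv2.undistortPoints(np.array([[[u,v]]],float),K,np.array(im['dist_coeffs'],float))[0,0]
def p3(im,u,v,d=None):
    x,y=und(im,u,v)
    if d is None:
        r=im['range_z'][int(v)-2:int(v)+3,int(u)-2:int(u)+3]; r=r[r>0]; d=np.median(r) if len(r) else 0
    return (np.array(im['T'])@[x*d,-y*d,-d,1])[:3]
def atz(im,u,v,z):
    a=p3(im,u,v,0.);b=p3(im,u,v,1000.); return a+(b-a)*(z-a[2])/(b[2]-a[2])
def cloud(im):
    h,w=im['range_z'].shape
    K=np.array([[im['fx'],0,im['cx']],[0,im['fy'],im['cy']],[0,0,1]],float)
    uv=np.stack(np.meshgrid(np.arange(w),np.arange(h)),-1).reshape(-1,1,2).astype(float)
    n=cv2.undistortPoints(uv,K,np.array(im['dist_coeffs'],float))[:,0]
    d=im['range_z'].reshape(-1)
    P=np.stack([n[:,0]*d,-n[:,1]*d,-d,np.ones_like(d)],1)@np.array(im['T']).T
    P=P[:,:3]; P[d<=0]=np.nan
    return P.reshape(h,w,3)
def save(im,n): cv2.imwrite('pics/'+n,im['pixels'][...,::-1])
E
python3 - <<'E'
from h import *
np.set_printoptions(precision=1,suppress=True)
a=[]
for n in('top','side'):
    im=viewer.get_image(n); a.append(im['pixels'][...,::-1]); print(n,np.array(im['T'])[:3,3],im['fx'])
    for k in ['pack_center','pack','pack_tab_face','charger','charger_home','lamp','lamp_home','tape','cutter','pliers','driver']:
        try:
            for r in models.landmark_of(im,k)[:3]:
                if r['conf']>.2: print(k,np.round(r['location'],1),round(r['conf'],2),p3(im,*r['location']))
        except Exception as e: print(k,e)
    cv2.imwrite(f'pics/{n}0.png',cv2.resize(a[-1],(800,600)))
print(ctrl.get_obs())
E
```

```text
top [ 499.6   62.6 1163.3] 457.48079511341456
pack_center [400.3 221.8] 0.85 [ 519.6 -256.1   83.9]
pack_center [344.6 202.8] 0.76 [ 560.8 -119.3   97.7]
pack_center [346.2 259.2] 0.72 [ 429.  -127.6   83.9]
pack [338.1 201.8] 0.82 [ 563.2 -105.2   90.2]
pack [336.7 258.5] 0.8 [ 430.1 -105.3   82.8]
pack [394.5 219.8] 0.77 [ 524.1 -242.5   81.9]
pack_tab_face [334.  199.1] 0.46 [ 571.9 -101.1   51.3]
pack_tab_face [393.1 213.4] 0.38 [ 540.2 -246.5   55.1]
pack_tab_face [335.  271.5] 0.34 [ 391.9 -114.6   -1.1]
charger [341.1 197.4] 0.86 [ 573.4 -111.4   95.1]
charger_home [346.4 198.8] 0.75 [ 570.3 -123.6   97.1]
lamp [212.9 206. ] 0.59 [547.2 193.8  49.9]
lamp [134.7 207.5] 0.38 [539.5 403.3  -1.5]
lamp_home [207.7 218.9] 0.6 [515.8 208.8  22.9]
lamp_home [136.7 210.3] 0.58 [531.8 391.8  18.6]
tape [279.6 125.3] 0.9 [754.4  35.4  38. ]
cutter [277.4 260.1] 0.78 [417.7  32.    6.2]
cutter [341.7 202.3] 0.29 [ 561.9 -112.6   97.2]
pliers [198.1 131.8] 0.59 [741.1 245.8  -0.7]
driver [136.2 208.1] 0.87 [537.6 395.6  11.2]
side [ 226.7 -649.1  798.1] 395.09679187663994
pack_center [340.
[... 565 characters left out ...]
[276.3 260.7] 0.39 [ 550.  -168.    49.1]
lamp [213.4 183. ] 0.64 [525.  150.4  51.8]
lamp_home [201.4 176. ] 0.91 [513.1 216.6  32.1]
tape [305.6 192.6] 0.66 [749.5  11.4  37.6]
cutter [193.9 231.7] 0.66 [419.3  40.2   7.2]
pliers [261.  157.2] 0.57 [735.4 252.3   2.7]
driver [187.6 147.8] 0.71 [531.6 390.1  16.2]
{'t': 1.2, 'qpos': array([ 1.2,  0.4,  1.6,  0. ,  1.1, -0. ]), 'qvel': array([-0., -0., -0., -0.,  0.,  0.]), 'joint_torque': array([ -0. , -54.5, -27.4,   0.1,   0. ,  -0. ]), 'ee_pos': array([244.4, 575.2, 222.7]), 'orientation': array([-0.6, -3.1,  0. ]), 'ft_force': array([-0.4,  0.3, -0.2]), 'moment': array([ 0. ,  0.1, -0.1]), 'grasp_force': 0.0, 'width': 88.00551713117659}
```

View pics/top0.png

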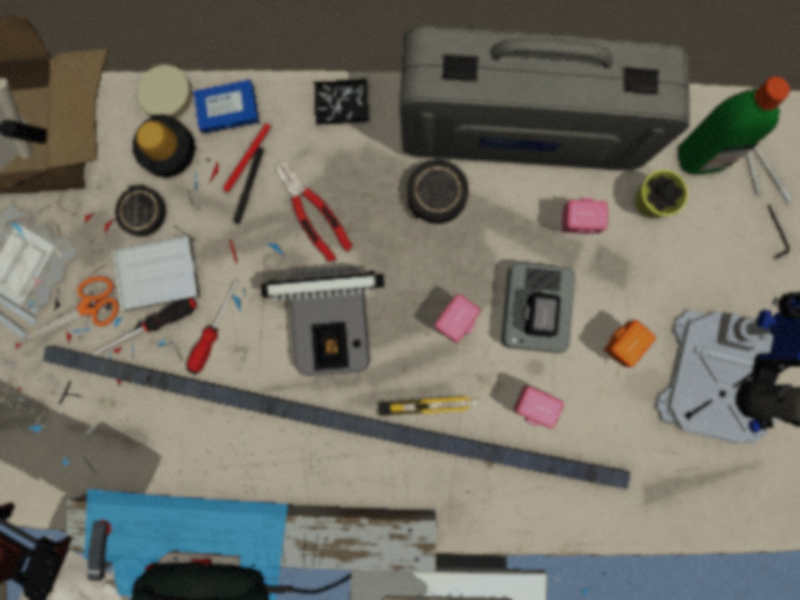

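View pics/side0.png

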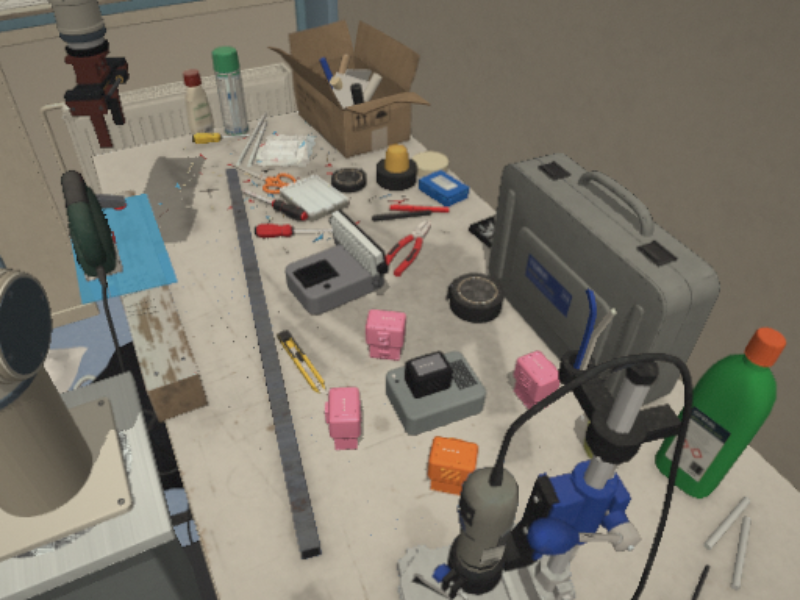

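The look-alikes in the top view (800×600) are pink at (457,317), (540,406) and (586,215), and orange at (632,343). The black pack, at (543,313) in the grey charger, is the one I want. The empty lamp bay is at (330,345). Next I'll measure and take a close crop.

```bash
cat > m.py <<'E'
from h import *
np.set_printoptions(precision=1,suppress=True)
def rect(P,zlo,zhi,c,r):
    m=(P[...,2]>zlo)&(P[...,2]<zhi)&(np.hypot(P[...,0]-c[0],P[...,1]-c[1])<r)
    pts=P[m]; 
    lab=cv2.connectedComponentsWithStats(m.astype(np.uint8))
    k=1+np.argmax(lab[2][1:,4]); pts=P[lab[1]==k]
    return cv2.minAreaRect(pts[:,:2].astype(np.float32)),np.median(pts[:,2]),len(pts)
if __name__=='__main__':
    ims={n:viewer.get_image(n) for n in('top','side')}
    for n,im in ims.items():
        P=cloud(im); np.save(n+'P.npy',P)
        print(n,'pack',rect(P,90,105,(558,-117),60)); print('charger',rect(P,44,56,(570,-117),100)); print('lamp base',rect(P,44,54,(520,210),120))
        print('lamp head',rect(P,85,120,(590,210),130))
    a=ims['top']['pixels'][...,::-1]; b=ims['side']['pixels'][...,::-1]
    f=lambda x:cv2.resize(x,(400,400),interpolation=cv2.INTER_CUBIC)
    A=np.vstack([np.hstack([f(a[160:230,310:380]),f(a[165:245,165:245])]) ,np.hstack([f(b[215:285,240:310]),f(b[130:200,175:245])])])
    cv2.imwrite('pics/crop1.png',cv2.resize(A,(600,600)))
    from scipy.spatial.transform import Rotation as R
    o=ctrl.get_obs(); print(R.from_rotvec(o['orientation']).as_matrix())
E
python3 m.py
```

```text
top pack (((565.54052734375, -125.73576354980469), (51.72005081176758, 64.2214584350586), 85.21659088134766), np.float64(96.61497235890806), 529)
charger (((579.5240478515625, -128.28736877441406), (102.89484405517578, 136.762451171875), 85.39120483398438), np.float64(49.25640792518925), 1641)
lamp base (((531.50830078125, 200.17422485351562), (132.09359741210938, 114.26395416259766), 6.54258918762207), np.float64(49.46249685260125), 1808)
lamp head (((599.1630249023438, 207.9231719970703), (35.48922348022461, 186.12905883789062), 6.78791618347168), np.float64(110.10624740221078), 859)
side pack (((564.4466552734375, -127.10284423828125), (45.44757843017578, 63.60636901855469), 85.86129760742188), np.float64(97.86841099201297), 419)
charger (((579.3255615234375, -128.4177703857422), (105.5826644897461, 136.92774963378906), 85.43846893310547), np.float64(50.2592258621691), 1234)
lamp base (((531.0842895507812, 199.68157958984375), (132.95867919921875, 117.00970458984375), 6.572527885437012), np.float64(50.78493451237682), 890)
lamp head (((596.274658203125, 207.99566650390625), (34.10485076904297, 189.09176635742188), 7.841680526733398), np.float64(108.12869660025945), 563)
[[-0.9  0.4  0. ]
 [ 0.4  0.9  0. ]
 [ 0.   0.  -1. ]]
```

View pics/crop1.png

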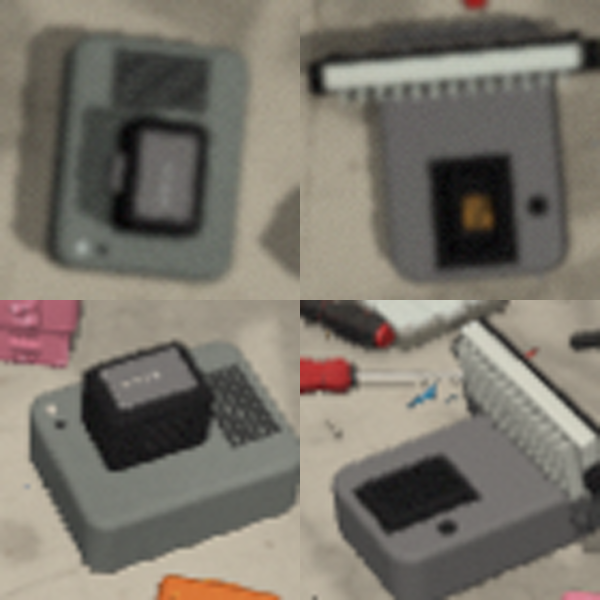

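```bash
cat > bay.py <<'E'
from m import *
for n,box in(('top',(165,245,165,245)),('side',(130,200,165,245))):
    im=viewer.get_image(n);P=cloud(im)
    g=im['pixels'].max(-1).astype(int)
    m=(g<52)&(np.hypot(P[...,0]-508,P[...,1]-197)<48)&(P[...,2]<70)
    m=cv2.morphologyEx(m.astype(np.uint8),cv2.MORPH_CLOSE,np.ones((9,9)))
    m=cv2.morphologyEx(m,cv2.MORPH_OPEN,np.ones((5,5)))
    nl,l,s,_=cv2.connectedComponentsWithStats(m);k=1+np.argmax(s[1:,4])
    v,u=np.where(l==k)
    z=P[l==k][:,2]; print(n,len(u),'z hist',np.histogram(z,np.arange(0,70,3))[0])
    for zz in (50,55,60):
        print(zz,cv2.minAreaRect(np.array([atz(im,a,b,zz)[:2] for a,b in zip(u,v)],np.float32)))
    y,x=np.mgrid[-1:1:3j,-1:1:3j]
    # rim profile
    e=np.array([np.cos(.115),np.sin(.115)]);f=np.array([-e[1],e[0]])
    q=(P[...,:2]-[508,197]);a=q@e;b=q@f
    for lo in range(-48,50,6):
        s=(a>lo)&(a<lo+6)&(abs(b)<10); print(lo,np.nanmedian(P[s][:,2]) if s.any() else None,int(np.median(g[s])) if s.any() else None,end=' | ')
    print()
    for lo in range(-48,50,6):
        s=(b>lo)&(b<lo+6)&(abs(a)<10); print(lo,np.nanmedian(P[s][:,2]) if s.any() else None,int(np.median(g[s])) if s.any() else None,end=' | ')
    print()
E
python3 bay.py
```

```text
top 623 z hist [  1   0   0   5  27  71  40  20  54  43  17   6   7   4   5  20  50  68
 107  67   5   0   0]
50 ((510.6307373046875, 197.21487426757812), (68.25198364257812, 53.988746643066406), 1.9354275465011597)
55 ((510.5811462402344, 196.61045837402344), (67.94551086425781, 53.7462272644043), 1.9354978799819946)
60 ((510.5314636230469, 196.006103515625), (67.63899230957031, 53.503753662109375), 1.9355201721191406)
-48 0.6864445386511306 124 | -42 48.5755535927849 93 | -36 52.26200584263654 64 | -30 55.0885295705458 19 | -24 17.154874825017828 14 | -18 23.98024949515434 15 | -12 26.45311143640174 46 | -6 26.327598064019185 95 | 0 27.26219114961259 94 | 6 26.293395205282764 80 | 12 26.899207108834844 32 | 18 17.30976793473269 21 | 24 18.91315308251251 17 | 30 55.64757971067547 19 | 36 50.348056086941824 64 | 42 49.63590396767472 100 | 48 49.92362045993991 101 | 
-48 50.35265877480356 67 | -42 50.42750211054647 60 | -36 48.821548012694734 95 | -30 49.803392470214476 72 | -24 56.09689235294991 20 | -18 57.149248987690044 17 | -12 21.34328495393379 43 | -6 27.85490721865108 86 | 0 2
[... 703 characters left out ...]
8 33 | -30 58.47513408993018 31 | -24 None None | -18 None None | -12 None None | -6 None None | 0 None None | 6 None None | 12 None None | 18 None None | 24 52.230710232228375 27 | 30 58.58644231368072 68 | 36 51.58990133280702 108 | 42 50.89674569935187 118 | 48 50.979279901113614 118 | 
-48 50.825599798542044 92 | -42 52.425434257621305 79 | -36 51.95014251659177 108 | -30 51.79035557115401 104 | -24 55.77344278103385 31 | -18 54.8521075403512 31 | -12 None None | -6 None None | 0 None None | 6 None None | 12 40.37892977808019 30 | 18 42.54661339375048 27 | 24 57.36595319573689 83 | 30 52.58049221717698 91 | 36 50.74539554892749 117 | 42 51.048725588684704 117 | 48 51.61438362307888 117 |
```

Run:
```python
from m import *
from scipy.spatial.transform import Rotation as R
o=ctrl.get_obs(); M=R.from_rotvec(o['orientation']).as_matrix()
print('tool y angle',np.degrees(np.arctan2(M[1,1],M[0,1])),o['t'])
im=viewer.get_image('top')
K=np.array([[im['fx'],0,im['cx']],[0,im['fy'],im['cy']],[0,0,1]]);T=np.linalg.inv(np.array(im['T']))
def warp(c,yaw,z,h=70,s=.5):
    r=np.arange(-h,h+s/2,s);a,b=np.meshgrid(r,r,indexing='ij')
    X=np.stack([c[0]+a*np.cos(yaw)-b*np.sin(yaw),c[1]+a*np.sin(yaw)+b*np.cos(yaw),0*a+z,0*a+1],-1)@T.T
    q=cv2.projectPoints((X[...,:3]*[1,-1,-1]).reshape(-1,1,3),np.zeros(3),np.zeros(3),K,np.array(im['dist_coeffs'],float))[0].reshape(a.shape+(2,)).astype(np.float32)
    g=cv2.cvtColor(im['pixels'],cv2.COLOR_RGB2GRAY).astype(np.float32)
    return r,cv2.remap(g,q[...,0],q[...,1],cv2.INTER_CUBIC)
def edges(r,p):
    p=cv2.GaussianBlur(p.reshape(1,-1).astype(np.float32),(0,0),3)[0]
    lo,hi=np.median(p[abs(r)<8]),None
    d=np.gradient(p); 
    idx=[i for i in range(1,len(d)-1) if abs(d[i])>abs(d[i-1]) and abs(d[i])>=abs(d[i+1]) and abs(d[i])>.5]
    return [(round(float(r[i]),1),round(float(d[i]),1)) for i in idx]
for nm,c,yaw,z in (('bay',(508,197.2),.115,56.5),('charger',(579.5,-128.3),-.08,50),('pack',(565,-127.3),-.08,97)):
    r,W=warp(c,yaw,z); k=abs(r)<15
    print(nm,'x',edges(r,W[:,k].mean(1))); print('   y',edges(r,W[k].mean(0)))
```

```text
tool y angle 66.97863864035733 1.4
bay x [(-63.5, -1.3), (-42.0, -2.5), (-33.0, -4.8), (-8.5, 2.6), (0.5, -0.6), (12.5, -2.1), (38.0, 5.5)]
   y [(-61.5, -3.9), (-55.5, 2.0), (-47.5, -2.2), (-37.0, 2.2), (-27.0, -5.5), (-12.0, 3.2), (-1.5, 0.6), (6.0, -3.9), (26.0, 5.2), (51.0, -1.1), (65.0, 4.1)]
charger x [(-67.5, -3.5), (-62.0, 1.1), (-44.5, -6.2), (-34.5, 4.1), (15.0, -4.2), (22.5, 4.5), (29.0, -1.9), (60.0, 3.9), (68.0, 1.9)]
   y [(-52.0, -3.7), (-32.0, -5.5), (-25.0, 4.9), (7.0, -5.8), (16.5, 2.9), (25.5, 0.6), (41.5, 2.6), (49.5, -3.6), (56.0, 3.6)]
pack x [(-66.5, 1.0), (-55.5, -4.8), (-49.0, 1.1), (-32.0, -6.2), (-22.5, 5.4), (24.5, -5.5), (32.0, 5.3), (38.5, -2.5), (67.5, 3.5)]
   y [(-63.0, 1.8), (-42.0, -3.9), (-23.0, -5.6), (-16.0, 5.2), (-4.0, 0.9), (2.0, -1.0), (15.0, -6.2), (23.0, 3.9), (34.0, 0.8), (47.5, 2.6), (55.0, -3.7), (62.0, 3.7)]
```

Request:
play_rows:
  dp:
    - [18, -39, 0]
    - [18, -39, 0]
    - [18, -39, 0]
    - [18, -39, 0]
    - [18, -39, 0]
    - [18, -39, 0]
    - [18, -39, 0]
    - [18, -39, 0]
  yaw: [0, 0, 0, 0, 0, 0, 0, 0]
  gripper: 0

```text
t: 2.12
ee_pos: [384.5, 270.8, 223.0]
orientation: [0.626, 3.078, 0.001]
ft_force: [1.1, 0.3, -1.0]
width: 88.1
grasp_force: 0.0
```

Request:
play_rows:
  dp:
    - [18, -39, 0]
    - [18, -39, 0]
    - [18, -39, 0]
    - [18, -39, 0]
    - [18, -39, 0]
    - [18, -39, 0]
    - [18, -39, 0]
    - [18, -39, 0]
  yaw: [2.3, 2.3, 2.3, 2.3, 2.3, 2.3, 2.3, 2.3]

```text
t: 2.78
ee_pos: [524.3, -32.3, 222.9]
orientation: [0.124, 3.139, 0.0]
ft_force: [0.3, 1.2, 0.1]
width: 88.1
grasp_force: 0.0
```

Request:
play_rows:
  dp:
    - [16, -39, 0]
    - [16, -39, 0]
    - [0, 0, -20]
    - [0, 0, -20]
    - [0, 0, -10]
    - [0, 0, 0]
    - [0, 0, 0]
  yaw: [0, 0, 0, 0, 0, 0, 0]

```text
t: 3.37
ee_pos: [555.1, -106.8, 172.5]
orientation: [-0.126, -3.138, -0.0]
ft_force: [0.2, -0.5, 1.0]
width: 87.9
grasp_force: 0.0
```

Run:
```python
from m import *
from scipy.spatial.transform import Rotation as R
o=ctrl.get_obs(); M=R.from_rotvec(o['orientation']).as_matrix()
print(np.degrees(np.arctan2(M[1,1],M[0,1])),o['ee_pos'],o['qpos'])
im=viewer.get_image('top'); s=viewer.get_image('side')
f=lambda x:cv2.resize(x[...,::-1],(400,500),interpolation=cv2.INTER_CUBIC)
cv2.imwrite('pics/c2.png',np.hstack([f(im['pixels'][140:265,290:390]),f(s['pixels'][170:295,220:320])]))
P=cloud(s); m=(np.hypot(P[...,0]-565,P[...,1]+127)<70)&(P[...,2]>105)&(P[...,2]<225)
q=P[m]; 
for z in range(150,225,8):
    w=q[(q[:,2]>z)&(q[:,2]<z+8)]
    if len(w): print(z,len(w),w.min(0),w.max(0))
```

```text
85.40661616348032 [ 555.1 -106.8  172.5] [-0.2  0.4  1.8  0.   0.9 -1.7]
166 4 [549.7 -60.5 173.1] [567.7 -59.2 174. ]
174 34 [ 539.6 -158.2  174. ] [567.1 -58.8 181.7]
182 49 [ 538.8 -159.5  182.1] [566.8 -57.8 189.9]
190 47 [ 539.8 -158.7  190. ] [566.1 -57.7 198. ]
198 41 [ 540.1 -160.1  198. ] [561.7 -59.2 205.8]
206 38 [ 540.2 -161.4  206.1] [568.8 -59.3 213.8]
214 40 [ 539.3 -161.7  214.6] [569.  -58.4 221.8]
222 13 [ 544.1 -162.7  222.2] [568.4 -60.  224.9]
```

View pics/c2.png

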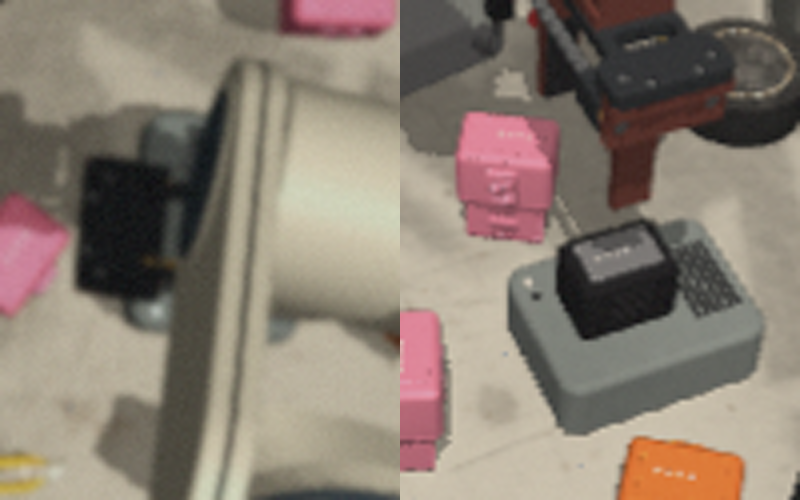

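Request:
play_rows:
  dp:
    - [10, -20.5, 0]
    - [0, 0, 0]
    - [0, 0, -30]
    - [0, 0, -30]
    - [0, 0, -25]
    - [0, 0, -20]
    - [0, 0, 0]
    - [0, 0, 0]
  yaw: [0, 0, 0, 0, 0, 0, 0, 0]

```text
t: 4.13
ee_pos: [565.1, -127.1, 67.8]
orientation: [-0.126, -3.138, -0.0]
ft_force: [-0.3, -0.3, 0.3]
width: 87.7
grasp_force: 0.0
```

Request:
play_rows:
  dp:
    - [0, 0, -5]
    - [0, 0, -5]
    - [0, 0, 0]
  yaw: [0, 0, 0]

```text
t: 4.38
ee_pos: [565.8, -127.6, 58.2]
orientation: [0.126, 3.138, -0.0]
ft_force: [-0.3, -0.8, 0.5]
width: 87.6
grasp_force: 0.0
```

Request:
play_rows:
  dp:
    - [0, 0, 0]
    - [0, 0, 0]
    - [0, 0, 0]
    - [0, 0, 0]
    - [0, 0, 0]
    - [0, 0, 0]
    - [0, 0, 0]
    - [0, 0, 0]
  yaw: [0, 0, 0, 0, 0, 0, 0, 0]
  gripper: 1

```text
t: 5.05
ee_pos: [565.6, -127.7, 58.0]
orientation: [0.127, 3.139, -0.0]
ft_force: [-0.1, 1.3, 3.9]
width: 45.8
grasp_force: 30.0
```

Request:
play_rows:
  dp:
    - [0, 0, 2]
    - [0, 0, 2]
    - [0, 0, 3]
    - [0, 0, 3]
    - [0, 0, 0]
  yaw: [0, 0, 0, 0, 0]

```text
t: 5.47
ee_pos: [565.2, -127.8, 67.9]
orientation: [-0.127, -3.139, 0.0]
ft_force: [-0.4, -0.1, -2.2]
width: 45.6
grasp_force: 30.0
```

Request:
play_rows:
  dp:
    - [0, 0, 10]
    - [0, 0, 12]
    - [0, 0, 12]
    - [0, 0, 15]
    - [0, 0, 30]
    - [0, 0, 40]
    - [0, 0, 0]
    - [0, 0, 0]
  yaw: [0, 0, 0, 0, 0, 0, 0, 0]

```text
t: 6.13
ee_pos: [566.9, -128.1, 190.1]
orientation: [0.126, 3.133, -0.002]
ft_force: [0.0, 0.1, -2.9]
width: 45.9
grasp_force: 30.0
```

Run:
```python
from m import *
o=ctrl.get_obs(); print(o['t'],o['ee_pos'],o['ft_force'],o['width'],o['qpos'])
s=viewer.get_image('side')
cv2.imwrite('pics/c3.png',cv2.resize(s['pixels'][130:290,200:340][...,::-1],(525,600),interpolation=cv2.INTER_CUBIC))
```

```text
6.1333 [ 566.9 -128.1  190.1] [ 0.   0.1 -2.9] 45.947223742014465 [-0.2  0.4  1.8 -0.   1.  -1.7]
```

View pics/c3.png

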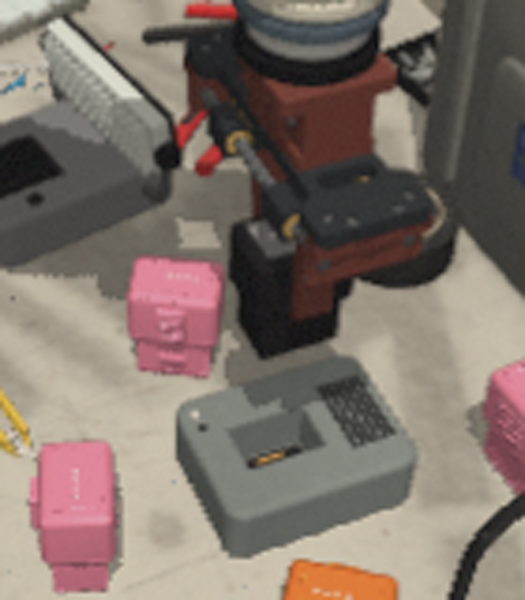

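Request:
play_rows:
  dp:
    - [-14, 20, 0]
    - [-14, 38, 0]
    - [-14, 38, 0]
    - [-14, 38, 0]
    - [0, 38, 0]
    - [0, 38, 0]
    - [0, 38, 0]
    - [0, 38, 0]
  yaw: [1.4, 1.4, 1.4, 1.4, 1.4, 1.4, 1.4, 1.4]

```text
t: 6.85
ee_pos: [507.6, 159.7, 185.2]
orientation: [0.182, -3.133, 0.001]
ft_force: [1.0, 0.4, -2.3]
width: 45.6
grasp_force: 30.0
```

Request:
play_rows:
  dp:
    - [0, 30, 0]
    - [0, 9, 0]
    - [0, 0, 0]
    - [0, 0, 0]
    - [0, 0, 0]
  yaw: [0, 0, 0, 0, 0]

```text
t: 7.27
ee_pos: [508.7, 195.9, 185.8]
orientation: [0.179, -3.134, 0.002]
ft_force: [0.3, -0.4, -2.2]
width: 46.0
grasp_force: 30.0
```

```bash
cat > look.py <<'E'
import sys
from m import *
from scipy.spatial.transform import Rotation as R
o=ctrl.get_obs(); M=R.from_rotvec(o['orientation']).as_matrix()
print('yaw',np.degrees(np.arctan2(M[1,1],M[0,1])),o['ee_pos'],o['ft_force'],o['width'],o['t'])
s=viewer.get_image('side');t=viewer.get_image('top')
f=lambda x:cv2.resize(x[...,::-1],(400,500),interpolation=cv2.INTER_CUBIC)
cv2.imwrite('pics/'+sys.argv[1],np.hstack([f(s['pixels'][80:205,155:255]),f(t['pixels'][150:275,160:260])]))
E
python3 look.py c4.png
```

```text
yaw 96.5422435083305 [508.7 195.9 185.8] [ 0.3 -0.4 -2.2] 45.9552773632231 7.2667
```

View pics/c4.png

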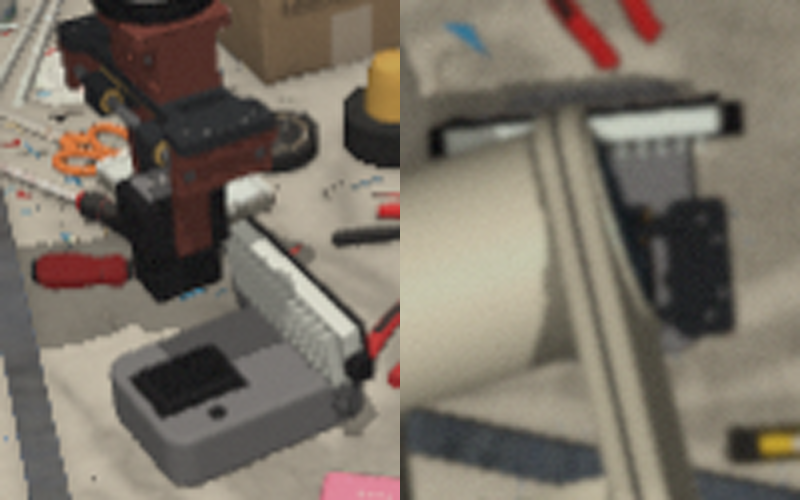

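Request:
play_rows:
  dp:
    - [2, 1.2, 0]
    - [0, 0, -20]
    - [0, 0, -25]
    - [0, 0, -20]
    - [0, 0, -13]
    - [0, 0, 0]
    - [0, 0, 0]
    - [0, 0, 0]
  yaw: [0, 0, 0, 0, 0, 0, 0, 0]

```text
t: 8.03
ee_pos: [512.2, 198.4, 109.5]
orientation: [-0.179, 3.135, 0.001]
ft_force: [-0.2, -0.1, -3.3]
width: 45.9
grasp_force: 30.0
```

```bash
python3 look.py c5.png
python3 - <<'E'
from m import *
s=viewer.get_image('side');P=cloud(s)
e=np.array([np.cos(.115),np.sin(.115)]);f=np.array([-e[1],e[0]])
m=(np.hypot(P[...,0]-510,P[...,1]-197)<60)&(P[...,2]>58)&(P[...,2]<170)&(s['pixels'].max(-1)<90)
q=P[m]
for z in range(58,160,6):
    w=q[(q[:,2]>z)&(q[:,2]<z+6)]
    if len(w)>5:
        a=(w[:,:2]-[510.5,197])@e;b=(w[:,:2]-[510.5,197])@f; print(z,len(w),np.percentile(a,[2,98]),np.percentile(b,[2,20,50,98]))
E
```

```text
yaw 96.5392477351845 [512.2 198.4 109.5] [-0.2 -0.1 -3.3] 45.88185210019553 8.0333
58 37 [-33.   30.2] [-23.  -20.1 -17.2  25.2]
64 7 [-21.8  21.1] [-12.6 -11.4  -9.6  17.4]
70 30 [-24.1  25.5] [-15.  -14.1 -12.6   7. ]
76 32 [-24.   23.8] [-16.3 -14.  -12.   15.6]
82 32 [-23.9  25.5] [-15.4 -14.5 -13.4  12.7]
88 33 [-24.   26.4] [-15.4 -14.9 -12.5  11.6]
94 35 [-24.1  24.3] [-15.9 -14.6 -13.5  15.2]
100 8 [-20.8  26.4] [-15.4 -15.1 -13.8 -11.4]
106 17 [-29.4  32.2] [-20.2 -17.9 -17.2   2.5]
112 42 [-29.8  28.5] [-29.4 -27.8 -19.5  15.4]
118 45 [-29.8  32.9] [-29.6 -27.7 -18.8  11. ]
124 44 [-30.   29.2] [-29.6 -27.2 -19.2  19.6]
130 44 [-30.   25.5] [-30.1 -27.1 -20.   19.8]
136 40 [-30.4  27.7] [-30.4 -28.6 -19.4  13.1]
142 53 [-30.7  21.2] [-31.2 -28.4 -18.3  31. ]
148 75 [-28.2   7. ] [-30.1 -19.1  -7.8  29.9]
154 6 [-18.1  -8.8] [-28.1 -23.2   7.7  36.3]
```

View pics/c5.png

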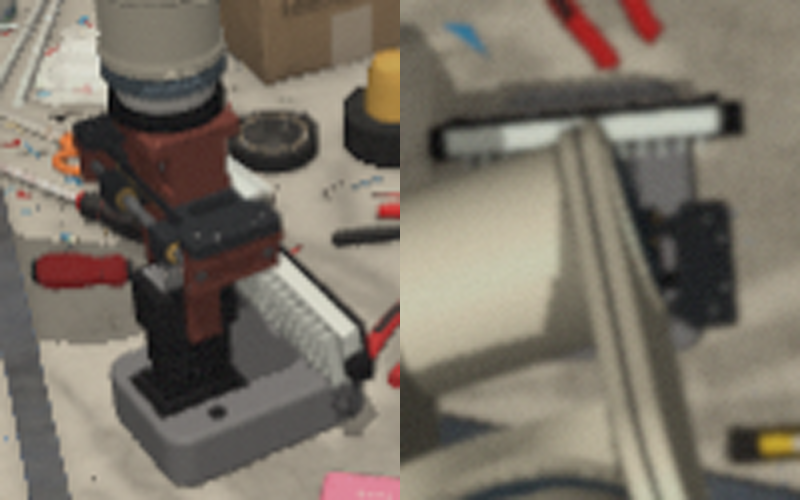

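Request:
play_rows:
  dp:
    - [-1.2, -1, 0]
    - [0, 0, -4]
    - [0, 0, -4]
    - [0, 0, 0]
    - [0, 0, 0]
  yaw: [0, 0, 0, 0, 0]

```text
t: 8.6
ee_pos: [509.9, 197.4, 100.3]
orientation: [0.18, -3.136, 0.0]
ft_force: [0.3, -0.3, -2.9]
width: 45.5
grasp_force: 30.0
```

Request:
play_rows:
  dp:
    - [0, 0, -2]
    - [0, 0, -2]
    - [0, 0, -2]
    - [0, 0, 0]
  yaw: [0, 0, 0, 0]

```text
t: 8.93
ee_pos: [509.9, 197.4, 94.2]
orientation: [0.18, -3.136, 0.0]
ft_force: [0.3, 0.5, -3.0]
width: 45.7
grasp_force: 30.0
```

Request:
play_rows:
  dp:
    - [0, 0, -2]
    - [0, 0, -2]
    - [0, 0, -2]
    - [0, 0, -2]
    - [0, 0, 0]
  yaw: [0, 0, 0, 0, 0]

```text
t: 9.35
ee_pos: [509.9, 197.4, 86.2]
orientation: [0.18, -3.136, 0.0]
ft_force: [-0.7, 0.1, -2.8]
width: 45.9
grasp_force: 30.0
```

Request:
play_rows:
  dp:
    - [0, 0, -3]
    - [0, 0, -3]
    - [0, 0, -3]
    - [0, 0, -3]
    - [0, 0, 0]
  yaw: [0, 0, 0, 0, 0]

```text
t: 9.77
ee_pos: [509.8, 197.4, 74.0]
orientation: [0.18, -3.135, 0.0]
ft_force: [0.7, -0.3, -2.3]
width: 46.0
grasp_force: 30.0
```

Going in with no resistance so far. Next I'll feel for the contacts and the stop.

Request:
play_rows:
  dp:
    - [0, 0, -2]
    - [0, 0, -2]
    - [0, 0, 0]
  yaw: [0, 0, 0]

```text
t: 10.02
ee_pos: [510.4, 197.6, 70.7]
orientation: [-0.18, 3.136, 0.0]
ft_force: [-1.5, 0.0, 2.7]
width: 45.9
grasp_force: 30.0
```

Request:
play_rows:
  dp:
    - [0, 0, -1]
    - [0, 0, -1]
    - [0, 0, 0]
  yaw: [0, 0, 0]

```text
t: 10.27
ee_pos: [510.3, 197.6, 68.8]
orientation: [-0.18, 3.136, 0.0]
ft_force: [-1.0, 0.1, 3.9]
width: 45.9
grasp_force: 30.0
```

Request:
play_rows:
  dp:
    - [0, 0, -1]
    - [0, 0, -1]
    - [0, 0, 0]
  yaw: [0, 0, 0]

```text
t: 10.52
ee_pos: [510.3, 197.6, 66.7]
orientation: [-0.18, 3.136, 0.0]
ft_force: [-0.5, -1.0, 3.3]
width: 46.1
grasp_force: 30.0
```

Request:
play_rows:
  dp:
    - [0, 0, -1]
    - [0, 0, 0]
    - [0, 0, 0]
  yaw: [0, 0, 0]

```text
t: 10.77
ee_pos: [510.3, 197.6, 65.7]
orientation: [-0.18, 3.136, 0.0]
ft_force: [-0.6, -0.1, 2.8]
width: 45.9
grasp_force: 30.0
```

Request:
play_rows:
  dp:
    - [0, 0, -1]
    - [0, 0, 0]
    - [0, 0, 0]
  yaw: [0, 0, 0]

```text
t: 11.02
ee_pos: [510.3, 197.6, 64.7]
orientation: [-0.18, 3.136, 0.0]
ft_force: [-1.0, 0.6, 3.0]
width: 46.2
grasp_force: 30.0
```

Request:
play_rows:
  dp:
    - [0, 0, -1]
    - [0, 0, 0]
    - [0, 0, 0]
  yaw: [0, 0, 0]

```text
t: 11.27
ee_pos: [510.3, 197.6, 63.7]
orientation: [-0.18, 3.136, 0.0]
ft_force: [-1.5, -0.5, 5.5]
width: 45.7
grasp_force: 30.0
```

Request:
play_rows:
  dp:
    - [0, 0, -0.7]
    - [0, 0, 0]
    - [0, 0, 0]
  yaw: [0, 0, 0]

```text
t: 11.52
ee_pos: [510.4, 197.6, 63.6]
orientation: [-0.18, 3.136, 0.0]
ft_force: [-1.0, -1.4, 12.7]
width: 45.9
grasp_force: 30.0
```

Request:
play_rows:
  dp:
    - [0, 0, -0.5]
    - [0, 0, 0]
    - [0, 0, 0]
  yaw: [0, 0, 0]

```text
t: 11.77
ee_pos: [510.4, 197.6, 63.7]
orientation: [-0.18, 3.136, 0.0]
ft_force: [-4.3, -1.4, 17.6]
width: 46.0
grasp_force: 30.0
```

Request:
play_rows:
  dp:
    - [0, 0, 0]
    - [0, 0, 0]
    - [0, 0, 0]
    - [0, 0, 0]
    - [0, 0, 0]
    - [0, 0, 0]
  yaw: [0, 0, 0, 0, 0, 0]
  gripper: 0

```text
t: 12.27
ee_pos: [510.0, 197.4, 62.1]
orientation: [0.18, -3.136, 0.0]
ft_force: [0.2, -0.5, 0.7]
width: 82.0
grasp_force: 0.0
```

Request:
play_rows:
  dp:
    - [0, 0, 5]
    - [0, 0, 15]
    - [0, 0, 30]
    - [0, 0, 30]
    - [0, 0, 30]
    - [0, 0, 0]
    - [0, 0, 0]
  yaw: [0, 0, 0, 0, 0, 0, 0]

```text
t: 12.85
ee_pos: [511.3, 197.9, 174.5]
orientation: [-0.18, 3.132, 0.002]
ft_force: [-1.0, 0.8, -0.1]
width: 87.6
grasp_force: 0.0
```

```bash
python3 look.py c6.png
python3 - <<'E'
from m import *
s=viewer.get_image('side');P=cloud(s)
print(rect(P,92,115,(510.5,197),42))
E
```

```text
yaw 96.57604845236699 [511.3 197.9 174.5] [-1.   0.8 -0.1] 87.58664468056212 12.85
(((509.13275146484375, 197.7043914794922), (63.19889831542969, 47.47096252441406), 8.515726089477539), np.float64(105.28177313540095), 289)
```

View pics/c6.png

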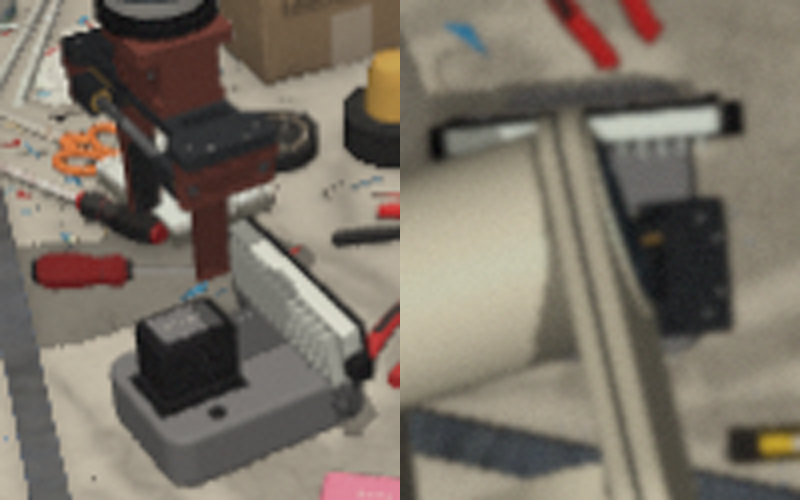

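Request:
play_rows:
  dp:
    - [0, 0, 40]
    - [-25, 20, 0]
    - [-25, 33, 0]
    - [-25, 33, 0]
    - [-25, 33, 0]
    - [-25, 33, 0]
    - [-25, 33, 0]
    - [0, 33, 0]
  yaw: [0, 0, 0, 0, 0, 0, 0, 0]

```text
t: 13.67
ee_pos: [355.4, 415.5, 210.6]
orientation: [0.183, -3.132, 0.006]
ft_force: [0.6, 0.5, -0.5]
width: 87.8
grasp_force: 0.0
```

Request:
play_rows:
  dp:
    - [0, 30, 0]
    - [0, 30, 0]
    - [0, 30, 0]
    - [0, 30, 0]
    - [0, 0, 0]
    - [0, 0, 0]
  yaw: [0, 0, 0, 0, 0, 0]

```text
t: 14.17
ee_pos: [359.3, 535.7, 210.2]
orientation: [0.183, -3.134, 0.004]
ft_force: [-0.6, -0.5, 0.6]
width: 87.7
grasp_force: 0.0
```

Run:
```python
from m import *
for n in('top','side'):
    s=viewer.get_image(n);P=cloud(s)
    print(n,rect(P,95,118,(510.5,197),45))
    if n=='top':t=s
    for k in('tape','cutter','pliers','driver','pack_tab_face'):
        r=models.landmark_of(s,k)
        print(k,[(np.round(x['location'],0),round(x['conf'],2),p3(s,*x['location'])) for x in r[:2]])
f=lambda x,w,h:cv2.resize(x[...,::-1],(w,h),interpolation=cv2.INTER_CUBIC)
cv2.imwrite('pics/c7.png',np.hstack([f(t['pixels'][180:250,175:245],400,400),f(s['pixels'][130:200,165:235],400,400)]))
print(ctrl.get_obs()['t'])
```

```text
top (((510.27398681640625, 199.69309997558594), (64.31576538085938, 50.13964080810547), 6.948258399963379), np.float64(104.1274766164604), 525)
tape [(array([281., 126.]), 0.92, array([751.6,  31.8,  37.2]))]
cutter [(array([277., 256.]), 0.74, array([427.1,  32.5,   5.5]))]
pliers [(array([199., 131.]), 0.83, array([742.9, 244.3,  -0.7])), (array([212., 206.]), 0.2, array([546.1, 196.6,  50.9]))]
driver [(array([136., 209.]), 0.97, array([535.9, 398.3,   7.8])), (array([341., 198.]), 0.58, array([ 576.9, -122.7,   19.2]))]
pack_tab_face [(array([393., 213.]), 0.52, array([ 542.4, -260.2,    2.2])), (array([339., 269.]), 0.43, array([ 403.9, -112.9,   70.7]))]
side (((509.05279541015625, 197.1438751220703), (63.028724670410156, 48.531558990478516), 6.21234655380249), np.float64(105.66591775052854), 276)
tape [(array([303., 194.]), 0.9, array([737.2,   8.1,  38. ]))]
cutter [(array([193., 232.]), 0.9, array([417.3,  41.1,   6.4]))]
pliers [(array([261., 159.]), 0.69, array([733.8, 247.1,   0.2]))]
driver [(array([190., 149.]), 0.46, array([541.1, 398.9,   3.6]))]
pack_tab_face [(array([245., 217.]), 0.5, array([540.1, -20.3,  64.7])), (array([207., 267.]), 0.42, array([408.7, -78.3,   2.2]))]
14.7667
```

View pics/c7.png

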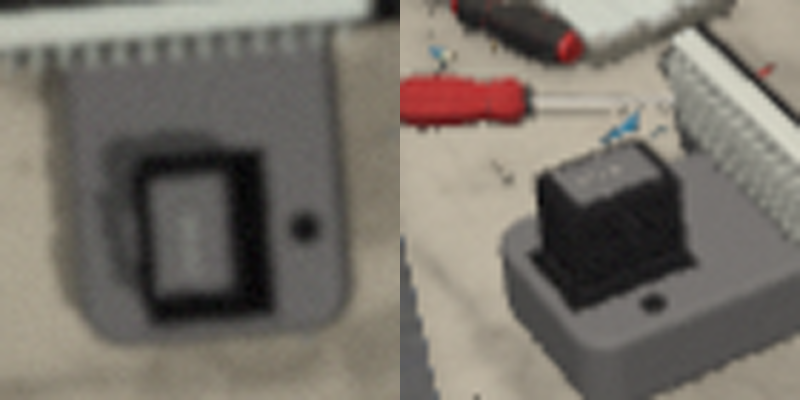

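```bash
python3 -c "
from h import *
print(ticket.close_job())"
```

```text
the job is handed in; nothing more can be done
None
```

The pack is out of the charger and in the lamp's well, and I've handed the job in. The pack's top settled at about 105 mm, which matches latched (unlatched would be about 111 mm). I couldn't see the tab itself in the last pictures. I felt the stop at about 18 N, the gripper is clear, and the tools and tape look undisturbed.

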